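# Put the swapped bench things back on their own pads

## Task

The four bench things on the cork pads were put back on one another's pads. Put each on the pad of its own outline, in the middle and right way up: the round counter on the round pad, the square timer on the square pad, the oblong card reader on the oblong pad and the hexagonal weight on the six-sided pad. A pad takes only one thing at a time, so while you swap you can set a thing aside on the empty three-cornered pad.

Things in the scene. Friction and masses are not known exactly. Their poses are not given: they have to be found in the camera images.
- counter: Steel hand tally counter, loose, standing upright: a round drum 45 mm in diameter and 29 mm high with a flat lever on top (33 mm in all) and a small finger ring sticking out at its -y side (46 x 58 x 33 mm over all). Origin on the underside, 7 mm to the -y side of the drum's axis; z up. Grip the drum across its x axis. About 0.075 kg.
- counter_mid (a point): Centre of the underside of the counter's round drum (drum axis); this is the point that belongs over the pad's centre. Axes as counter.
- timer: Countdown timer lying face up, loose, pale, square 62 x 62 mm, 14 mm high (buttons to 17 mm). Origin in the centre of the underside; x and y parallel to its sides, z up. Grip across two opposite sides. About 0.06 kg.
- reader: Small black oblong card reader, loose, 30 x 66 x 13 mm over all: body 30 mm wide (x) and 52 mm long (y from -33 to +19 mm), 12 mm high, then a 12 mm wide metal plug to y = +33 mm. Origin in the middle of the over-all length, on the underside; z up. Grip the body across its x axis, best at about y = -7 mm. About 0.025 kg.
- weight: Dark steel hexagonal balance weight, loose, 44 mm over flats, 51 mm over corners, 24 mm high, with a small brass disc in its top. Origin in the centre of the underside; x and -x point at corners, y is square to a pair of flats (grip across y, or 60 degrees either way from it); z up. About 0.2 kg.
- round_pad: Round pad, 104 mm in diameter; the counter's place. It is a fixed cork-topped pad with a grey edge, 4 mm thick; origin in the centre of its underside, so its top is 4 mm above; z up. At the start a wrong thing stands on it.
- square_pad: Square pad, 90 x 90 mm; the timer's place. It is a fixed cork-topped pad with a grey edge, 4 mm thick; origin in the centre of its underside, so its top is 4 mm above; z up. At the start a wrong thing stands on it.
- oblong_pad: Oblong pad, 112 mm (x) by 66 mm (y); the card reader's place. It is a fixed cork-topped pad with a grey edge, 4 mm thick; origin in the centre of its underside, so its top is 4 mm above; z up. At the start a wrong thing stands on it.
- hex_pad: Six-sided pad, 112 mm over corners; the weight's place. It is a fixed cork-topped pad with a grey edge, 4 mm thick; origin in the centre of its underside, so its top is 4 mm above; z up. At the start a wrong thing stands on it.
- spare_pad: Free three-cornered cork pad, corners 64 mm from its centre, 4 mm thick, fixed; origin in the centre of its underside. All pads lie between a tall cell imager (y above 0.44) and a tall microscope (x above 0.5, y -0.4 to 0.05; its camera reaches to x = 0.38 near y = -0.07): pass in front of it, within 0.45 m of the base axis. Clutter round the pads is under 40 mm high.
There are look-alikes about, which are no part of the job. Leave any blue look-alike of the weight alone.

How it is judged:
By the outcome, as a careful person would: the job done as asked, in the order asked, and still so for the second after the job is handed in, with the robot touching nothing.
It also fails if it takes over 120 s, if anything falls off the work surface, if the arm or the gripper's body presses on something with over 40 N, if the wrist force passes 120 N, or if a joint passes its speed limit or range.

## Robot

A 6-joint arm with a two-finger parallel gripper is mounted at the origin on a cart in front of the work surface, level with it; the furniture and walls round the work are solid. World frame = base frame: x ahead of the robot, y to its left, z up, the work surface at z = 0. Lengths are in m, angles in rad, forces in N, time in s.
With the tool pointing down it reaches from about 0.3 to 0.95 m from the base axis. Payload 3.1 kg.
Tool frame: the origin (TCP) lies midway between the tips of the shut fingers; the grasp point (between the pads) lies 19 mm behind it (manip.grip_depth is the distance from the TCP to the grasp point, in m); z points along the fingers, y is the line along which they close (so a half turn about z gives the same grasp; the last joint's range is limited). The gripper opens to 85 mm and grips with 20 to 120 N. Pads are 22 mm wide; open, the fingers measure 114 mm over their backs; the gripper's body (76 mm by 85 mm) begins 54 mm behind the grasp point. The pads swing forward as they close: fully open they stand 13 mm farther back than shut.
Start: joints at [1.173, 0.308, 1.634, -0, 1.2, -0.07], TCP at [0.201, 0.592, 0.231] pointing down, gripper open.
Joint ranges: [-3.06, 3.06], [-0.79, 1.96], [0.05, 2.63], [-1.19, 4.34], [0.05, 2.64], [-2.94, 2.94]. Speed limits (rad/s): [2.79, 2.79, 3.14, 3.14, 3.14, 3.14].

## Interface

Orientations are given as a rotation vector (axis times angle).
In Python, from rig import monitor, optics, sign_off, manip gives the robot as it stands.
- The arm moves only by the tool move_arm, never from a script. Its argument "increments" is a list of rows, each a list of 5 numbers: the shift along the tool's x, y, z in units of 0.8 m (1.0 is 0.8 m), then the turn about the tool's z in units of pi/2 rad (1.0 is pi/2 rad), then the opening, from 0 (shut) to 1 (fully open). A call has exactly 10 rows; each row is the pose to reach, as a shift and turn from the pose commanded when the call began, along the tool's axes at that moment; what a row does not reach only later rows make up. A row lasts 1/10 s, in which the tool goes at most 50 mm and 8.59 degrees, less where a joint would pass 70% of its speed; a pose out of reach is approached as far as the arm can. A call with a number of a shift or a turn outside -1 to 1 is refused whole. A call with a gripper value outside its range is refused whole. The fingers move at their own pace and stop on an object; the grip force is fixed at half the most. Time passes only in rows, so rows that repeat a pose let the fingers close, or fill a call up. It gives the time, the measured TCP pose, the force, the opening and the grip force at its end, in the units of the state.
- monitor.read_state(): the state, without advancing time (a new reading comes with each control period).
- optics.read_camera(name): name is "side" or "top"; returns the picture (420x560x3 uint8, red, green, blue); there is no depth.
- optics.get_calibration(name): a dict with "mtx" (3x3 intrinsics, pixels), "rvec" (rotation vector, rad) and "tvec" (3), from world to camera coordinates, as OpenCV has them. Camera axes: x right, y down, z forward; pixel columns grow to the right and rows downward; lengths in m; the calibration is good to about 2 mm. A picture is of the moment at which its call begins. get_calibration takes no time and is no camera call.
- sign_off(): hands the job in; it is judged then, once.
The state is a dict: "time": time; "joints": joint angles; "joint_velocities": joint speeds; "tau": joint torques, N m; "tcp_pos": TCP position; "eef_rot": TCP orientation; "force": force on the tool from outside, world axes, zero at the start; "ft_torque": the same for the moment, N m; "finger_gap": finger opening in m; "grasp_force": force on a finger pad.
Only numpy, scipy, OpenCV 4.12 (cv2) and the standard library are available. Lean on these libraries where they do the work, as an engineer would, in place of code of your own. Each camera call takes 0.05 s, during which the arm holds its last target. There are 200 camera calls.

## Working session

There is one attempt and no reset: what is moved stays moved. The work goes in short steps, Python scripts to look and compute and a tool call to move; the robot and the scene stay as the last step left them, time stands still between calls to the robot, and variables do not carry over. Pictures are saved under pics/ and viewed, at most 14 in all, crops included, and the job is handed in when it is done.

Besides the shell and the picture viewer there is one more tool, called as name(argument=value, ...) on one line, values as JSON. move_arm: Moves the arm, as the interface text tells. Its arguments: {"type":"object","properties":{"increments":{"type":"array","items":{"type":"array","items":{"type":"number"}}}},"required":["increments"]}

```bash
mkdir -p pics; ls
cat > h.py <<'E'
import numpy as np, cv2
from rig import monitor, optics, sign_off, manip
def snap(name,fn):
    im=optics.read_camera(name); cv2.imwrite('pics/'+fn,im[:,:,::-1]); return im
def cal(n):
    c=optics.get_calibration(n); return np.array(c['mtx'],float),np.array(c['rvec'],float),np.array(c['tvec'],float)
def ray(n,px,z):
    "world points at height z for pixels"
    K,r,t=cal(n); R=cv2.Rodrigues(r)[0]; px=np.atleast_2d(np.array(px,float))
    d=np.c_[px,np.ones(len(px))]@np.linalg.inv(K).T@R; c=-R.T@t.ravel()
    s=(z-c[2])/d[:,2]; return c+s[:,None]*d
def proj(n,P):
    K,r,t=cal(n); return cv2.projectPoints(np.atleast_2d(np.array(P,float)),r,t,K,None)[0][:,0]
E
python3 - <<'E'
from h import *
for n in('top','side'):
    snap(n,n+'0.png'); K,r,t=cal(n); print(n,K[0,0],(-cv2.Rodrigues(r)[0].T@t.ravel()).round(3))
s=monitor.read_state(); print({k:np.round(v,3) for k,v in s.items()}, manip.grip_depth)
E
```

```text
pics
top 415.9638809790301 [0.388 0.069 0.874]
side 514.7321431371116 [ 0.295 -0.774  0.956]
{'time': np.float64(0.1), 'joints': array([ 1.173,  0.309,  1.635,  0.   ,  1.2  , -0.07 ]), 'joint_velocities': array([-0.001, -0.003, -0.002, -0.   ,  0.001, -0.001]), 'tau': array([-1.0000e-03, -4.1641e+01, -2.7764e+01, -0.0000e+00,  4.0000e-03,
       -0.0000e+00]), 'tcp_pos': array([0.201, 0.591, 0.23 ]), 'eef_rot': array([-5.130e-01, -3.099e+00,  3.000e-03]), 'force': array([-0.101,  0.13 , -0.784]), 'ft_torque': array([-0.015,  0.028,  0.069]), 'grasp_force': np.float64(0.0), 'finger_gap': np.float64(0.086)} 0.0187
```

View pics/top0.png

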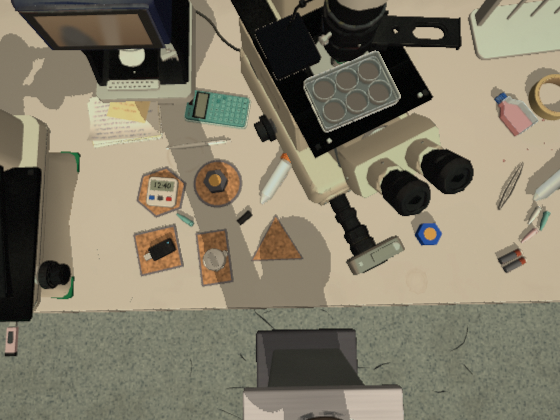

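View pics/side0.png

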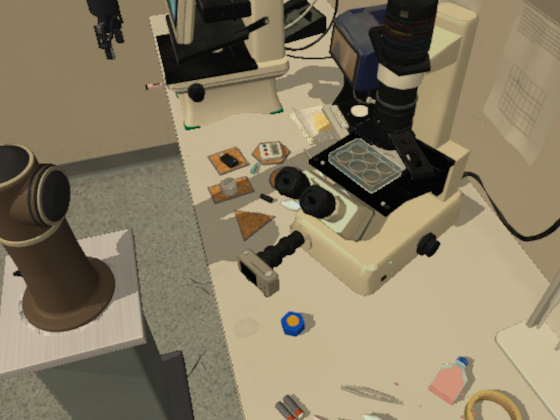

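The top view shows the timer on the hex pad at about (161,190), the weight on the round pad (217,182), the reader on the square pad (160,249) and the counter on the oblong pad (214,258). The spare pad at (278,243) is empty. Look-alikes are the blue hexagon (428,233), the small black stick (245,216), the pink stick (11,338) and the teal calculator (218,108).

Run:
```python
from h import *
im=cv2.imread('pics/top0.png')[150:300,125:315]
cv2.imwrite('pics/c0.png',cv2.resize(im,None,fx=4,fy=4,interpolation=cv2.INTER_CUBIC))
im=cv2.imread('pics/side0.png')[130:250,195:315]
cv2.imwrite('pics/c1.png',cv2.resize(im,None,fx=5,fy=5,interpolation=cv2.INTER_CUBIC))
```

```text
(no output)
```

View pics/c0.png

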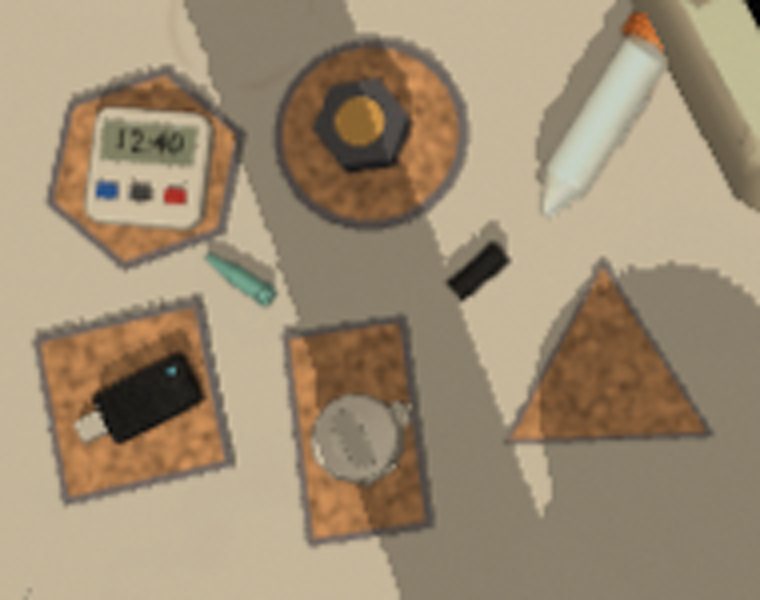

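View pics/c1.png

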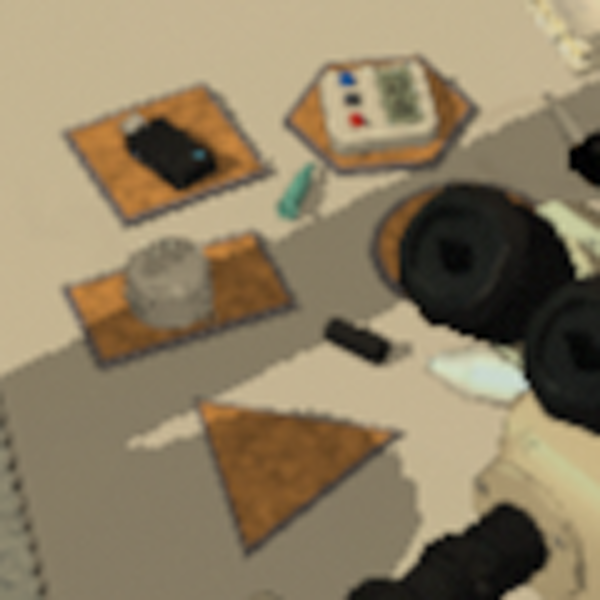

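The crops confirm it. The true weight is the dark hexagon with the brass disc at about (214,181), the counter's ring points to about (225,252), and the reader's plug points left at about (147,256). Next I fit prism models to colour masks.

```bash
cat > fit.py <<'E'
from h import *
from scipy.optimize import minimize
S=4
def prism(poly,z0,z1): 
    p=np.array(poly,float); return np.r_[np.c_[p,np.full(len(p),z0)],np.c_[p,np.full(len(p),z1)]]
def ngon(r,n,a0=0): a=a0+np.arange(n)*2*np.pi/n; return np.c_[r*np.cos(a),r*np.sin(a)]
def rect(x0,x1,y0,y1): return [(x0,y0),(x1,y0),(x1,y1),(x0,y1)]
M=dict(weight=prism(ngon(.0254,6),0,.024),timer=prism(rect(-.031,.031,-.031,.031),0,.014),
 reader=prism(rect(-.015,.015,-.033,.019),0,.012),drum=prism(ngon(.0225,40),0,.029),
 round_pad=prism(ngon(.052,60),0,.004),square_pad=prism(rect(-.045,.045,-.045,.045),0,.004),
 oblong_pad=prism(rect(-.056,.056,-.033,.033),0,.004),hex_pad=prism(ngon(.056,6),0,.004),spare_pad=prism(ngon(.064,3),0,.004))
def place(m,p,z):
    c,s=np.cos(p[2]),np.sin(p[2]); return m@np.array([[c,s,0],[-s,c,0],[0,0,1]])+[p[0],p[1],z]
def sil(n,P,roi):
    q=(proj(n,P)-roi[:2]+.5)*S-.5; h=cv2.convexHull(q.astype(np.float32))
    m=np.zeros(((roi[3])*S,(roi[2])*S),np.uint8); cv2.fillPoly(m,[np.round(h*16).astype(np.int32)],255,cv2.LINE_AA,4); return m/255.
def fit(n,im,name,maskf,p0,z,half=32):
    c=proj(n,[p0[0],p0[1],z])[0].astype(int); roi=np.array([c[0]-half,c[1]-half,2*half,2*half])
    cr=cv2.resize(im[roi[1]:roi[1]+2*half,roi[0]:roi[0]+2*half],None,fx=S,fy=S,interpolation=cv2.INTER_CUBIC)
    hsv=cv2.cvtColor(cr,cv2.COLOR_RGB2HSV).astype(int); mk=maskf(hsv).astype(np.uint8)
    k,l,st,ce=cv2.connectedComponentsWithStats(mk)
    ok=[i for i in range(1,k) if st[i,4]>400]; i=min(ok,key=lambda i:np.hypot(*(np.median(np.argwhere(l==i),0)-half*S)))
    cs,_=cv2.findContours((l==i).astype(np.uint8),cv2.RETR_EXTERNAL,cv2.CHAIN_APPROX_NONE)
    mk=np.zeros_like(mk); h=cv2.convexHull(max(cs,key=cv2.contourArea)); cv2.fillPoly(mk,[h],1)
    f=lambda q:np.abs(sil(n,place(M[name],[q[0]/100,q[1]/100,q[2]],z),roi)-mk).sum()
    best=None
    for dy in (-.35,0,.35):
        x0=np.array([p0[0]*100,p0[1]*100,p0[2]+dy])
        r=minimize(f,x0,method='Nelder-Mead',options=dict(initial_simplex=x0+np.array([[0,0,0],[.8,0,0],[0,.8,0],[0,0,.25]]),xatol=1e-3,fatol=.5))
        if best is None or r.fun<best.fun: best=r
    p=best.x/[100,100,1]; print(n,name,p[:2].round(4),'yaw deg',np.degrees(p[2]).round(1),'err frac',(best.fun/mk.sum()).round(3)); return p
dark=lambda h:(h[...,2]<85)
pale=lambda h:(h[...,1]<75)&(h[...,2]>150)
grey=lambda h:(h[...,1]<75)
cork=lambda h:(h[...,1]>110)
E
cat > m.py <<'E'
from fit import *
im=cv2.imread('pics/top0.png')[:,:,::-1]
g=lambda u,v,z:ray('top',[125+u/4-.375,150+v/4-.375],z)[0][:2]
for nm,uv,yaw in [('hex_pad',(148,167),.2),('round_pad',(371,133),0),('square_pad',(135,400),.2),('oblong_pad',(358,430),.1),('spare_pad',(606,380),0)]:
    fit('top',im,nm,cork,[*g(*uv,.004),yaw],0)
for nm,uv,yaw,mf in [('weight',(363,125),0,dark),('timer',(150,167),-.1,pale),('reader',(150,397),2.,dark),('drum',(357,437),0,grey)]:
    fit('top',im,nm,mf,[*g(*uv,.02),yaw],.004)
print('ring dir',g(402,410,.02)-g(358,437,.02),'plug dir',g(90,427,.01)-g(150,397,.01))
E
python3 m.py
```

```text
top hex_pad [0.5611 0.3334] yaw deg -10.6 err frac 0.221
top round_pad [0.7252 0.2397] yaw deg -182.4 err frac 1.0
top square_pad [0.4374 0.3318] yaw deg 12.3 err frac 0.222
top oblong_pad [0.4179 0.2175] yaw deg 3.9 err frac 0.242
top spare_pad [0.4395 0.086 ] yaw deg -0.0 err frac 0.188
top weight [0.5754 0.2109] yaw deg -23.1 err frac 0.042
top timer [0.5567 0.326 ] yaw deg -7.9 err frac 0.158
top reader [0.4337 0.3298] yaw deg 26.3 err frac 0.099
top drum [0.3756 0.2502] yaw deg -3.4 err frac 0.885
ring dir [ 0.01320081 -0.02254246] plug dir [-0.01476014  0.03086738]
```

```bash
cat >> fit.py <<'E'
def overlay(n,im,items,fn,box,S2=4):
    x,y,w,h=box; o=cv2.resize(im[y:y+h,x:x+w,::-1],None,fx=S2,fy=S2,interpolation=cv2.INTER_CUBIC)
    for nm,p,z in items:
        P=place(M[nm],p,z); k=len(P)//2
        q=(proj(n,P[k:])-[x,y]+.5)*S2-.5; cv2.polylines(o,[q.round().astype(np.int32)],True,(0,255,0),1)
    cv2.imwrite('pics/'+fn,o)
E
python3 - <<'E'
from fit import *
im=cv2.imread('pics/top0.png')[:,:,::-1]
print(im.shape, [im[y,x].tolist() for y,x in [(207,155),(165,218),(230,190),(225,226),(252,225),(258,214),(265,205),(200,195),(280,200)]])
I=[('hex_pad',[.5611,.3334,-.185],0),('square_pad',[.4374,.3318,.215],0),('oblong_pad',[.4179,.2175,.068],0),('spare_pad',[.4395,.086,0],0),('weight',[.5754,.2109,-.403],.004),('timer',[.5567,.326,-.138],.004),('reader',[.4337,.3298,.459],.004)]
overlay('top',im,I,'o1.png',(125,150,190,150))
print(proj('top',[[.2,.0,0],[.4,0,0],[.4,.2,0]]))
E
```

```text
(420, 560, 3) [[151, 107, 67], [112, 78, 50], [198, 182, 154], [137, 126, 106], [131, 121, 104], [133, 123, 106], [200, 186, 160], [137, 126, 106], [184, 169, 144]]
[[321.37081329 362.80529398]
 [317.84116757 262.76704911]
 [221.92096826 265.01304525]]
```

View pics/o1.png

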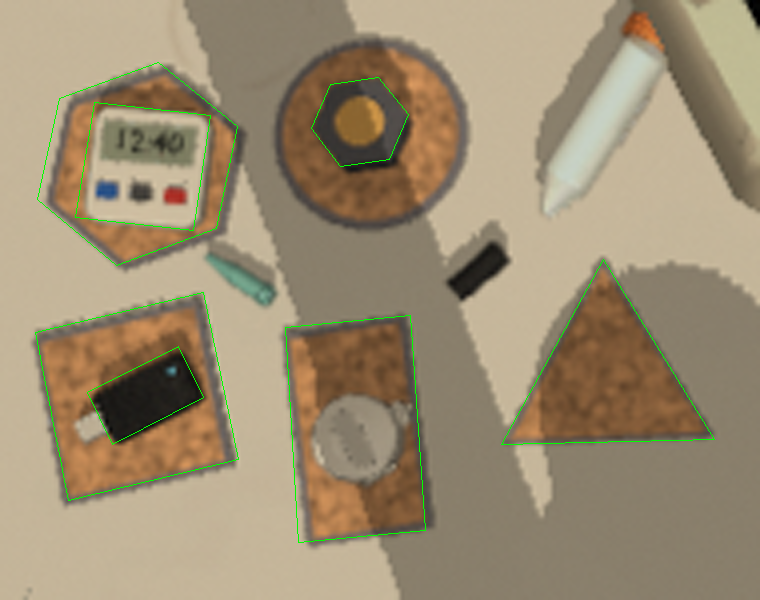

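```bash
python3 - <<'E'
s=open('fit.py').read()
s=s.replace("half=32):","half=32,rmax=99,op=0,scale=0,amin=400):")
s=s.replace("mk=maskf(hsv).astype(np.uint8)\n","""mk=maskf(hsv).astype(np.uint8)
    yy,xx=np.mgrid[:2*half*S,:2*half*S]; mk[np.hypot(yy-half*S,xx-half*S)>rmax*S]=0
    if op: mk=cv2.morphologyEx(mk,cv2.MORPH_OPEN,cv2.getStructuringElement(2,(op,op)))
""").replace("st[i,4]>400","st[i,4]>amin")
s=s.replace("place(M[name],","place(M[name]*[1-scale,1-scale,1],")
open('fit.py','w').write(s)
m=open('m.py').read()
m=m.split("for nm,uv,yaw in")[0]+'''
I=[]
for nm,uv,yaw in [('hex_pad',(148,167),-.2),('round_pad',(371,133),0),('square_pad',(135,400),.2),('oblong_pad',(358,430),.1),('spare_pad',(606,380),0)]:
    I.append((nm,min((fit('top',im,nm,cork,[*g(*uv,.004),yaw],0,amin=5000,scale=k,rmax=31) for k in [.06]),key=lambda p:0),0))
for nm,uv,yaw,mf,r,op in [('weight',(360,122),0,dark,20,0),('timer',(150,167),-.1,lambda h:(h[...,1]<48)&(h[...,2]>140),21,0),('reader',(150,397),.5,dark,20,0),('drum',(358,437),0,grey,13.5,31)]:
    I.append((nm,fit('top',im,nm,mf,[*g(*uv,.02),yaw],.004,rmax=r,op=op),.004))
print('ring dir',g(402,410,.02)-g(358,437,.02),'plug dir',g(90,427,.01)-g(150,397,.01))
overlay('top',im,I,'o2.png',(125,150,190,150))
'''
open('m.py','w').write(m)
E
python3 m.py
```

```text
top hex_pad [0.5594 0.3302] yaw deg -13.6 err frac 0.082Traceback (most recent call last):
  File "m.py", line 7, in <module>
    I.append((nm,min((fit('top',im,nm,cork,[*g(*uv,.004),yaw],0,amin=5000,scale=k,rmax=31) for k in [.06]),key=lambda p:0),0))
                 ~~~^^^^^^^^^^^^^^^^^^^^^^^^^^^^^^^^^^^^^^^^^^^^^^^^^^^^^^^^^^^^^^^^^^^^^^^^^^^^^^^^^^^^^^^^^^^^^^^^^^^^^^
  File "m.py", line 7, in <genexpr>
    I.append((nm,min((fit('top',im,nm,cork,[*g(*uv,.004),yaw],0,amin=5000,scale=k,rmax=31) for k in [.06]),key=lambda p:0),0))
                      ~~~^^^^^^^^^^^^^^^^^^^^^^^^^^^^^^^^^^^^^^^^^^^^^^^^^^^^^^^^^^^^^^^^^
  File "fit.py", line 31, in fit
    r=minimize(f,x0,method='Nelder-Mead',options=dict(initial_simplex=x0+np.array([[0,0,0],[.8,0,0],[0,.8,0],[0,0,.25]]),xatol=1e-3,fatol=.5))
    res = _minimize_neldermead(fun, x0, args, callback, bounds=bounds,
                               **options)
    fxc = func(xc)
    fx = function(np.copy(x), *(wrapper_args + args))
  File "fit.py", line 27, in <lambda>
    f=lambda q:np.abs(sil(n,place(M[name]*[1-scale,1-scale,1],[q[0]/100,q[1]/100,q[2]],z),roi)-mk).sum()
                      ~~~^^^^^^^^^^^^^^^^^^^^^^^^^^^^^^^^^^^^^^^^^^^^^^^^^^^^^^^^^^^^^^^^^^^^^
  File "fit.py", line 15, in sil
    q=(proj(n,P)-roi[:2]+.5)*S-.5; h=cv2.convexHull(q.astype(np.float32))
       ~~~~^^^^^
  File "h.py", line 13, in proj
    K,r,t=cal(n); return cv2.projectPoints(np.atleast_2d(np.array(P,float)),r,t,K,None)[0][:,0]
          ~~~^^^
  File "h.py", line 6, in cal
    c=optics.get_calibration(n); return np.array(c['mtx'],float),np.array(c['rvec'],float),np.array(c['tvec'],float)
ValueError: time passes only in moves, steps and waits
```

```bash
sed -i 's/^import numpy/import functools, numpy/; s/^def cal/@functools.lru_cache\ndef cal/; s/import functools, numpy as np, cv2/import functools, cv2, numpy as np/' h.py; python3 m.py
```

```text
top hex_pad [0.5594 0.3302] yaw deg -13.6 err frac 0.082
top round_pad [0.576  0.2111] yaw deg -28.7 err frac 0.114
top square_pad [0.4338 0.3346] yaw deg 13.4 err frac 0.083
top oblong_pad [0.4175 0.2161] yaw deg 9.0 err frac 0.099
top spare_pad [0.4402 0.0858] yaw deg 0.7 err frac 0.051
top weight [0.5755 0.2109] yaw deg 37.2 err frac 0.043Traceback (most recent call last):
  File "m.py", line 9, in <module>
    I.append((nm,fit('top',im,nm,mf,[*g(*uv,.02),yaw],.004,rmax=r,op=op),.004))
                 ~~~^^^^^^^^^^^^^^^^^^^^^^^^^^^^^^^^^^^^^^^^^^^^^^^^^^^^
  File "fit.py", line 24, in fit
    ok=[i for i in range(1,k) if st[i,4]>amin]; i=min(ok,key=lambda i:np.hypot(*(np.median(np.argwhere(l==i),0)-half*S)))
                                                  ~~~^^^^^^^^^^^^^^^^^^^^^^^^^^^^^^^^^^^^^^^^^^^^^^^^^^^^^^^^^^^^^^^^^^^^
ValueError: min() iterable argument is empty
```

```bash
sed -i "s/lambda h:(h\[...,1\]<48)&(h\[...,2\]>140),21,0)/lambda h:(h[...,1]<85)\&(h[...,2]>120),21,21)/" m.py; python3 m.py | tail -5
```

```text
top weight [0.5755 0.2109] yaw deg 37.2 err frac 0.043
top timer [0.5665 0.3246] yaw deg -28.3 err frac 0.605
top reader [0.4329 0.3297] yaw deg 25.9 err frac 0.097
top drum [0.4121 0.2119] yaw deg 20.3 err frac 0.11
ring dir [ 0.01320081 -0.02254246] plug dir [-0.01476014  0.03086738]
```

View pics/o2.png

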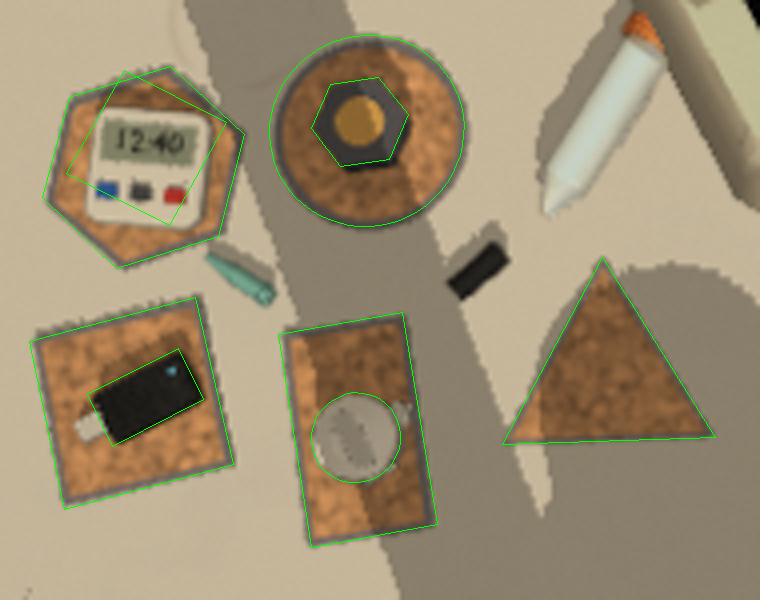

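```bash
cat > m2.py <<'E'
from h import *
T=lambda L:np.array(L)/4+[125-.375,150-.375]
Sd=lambda L:np.array(L)/5+[195-.4,130-.4]
def rep(nm,n,px,z):
    P=ray(n,px,z)[:,:2]; c=P.mean(0); e=np.diff(np.r_[P,P[:1]],axis=0)
    print(nm,n,c.round(4),'edges mm',(np.hypot(*e.T)*1e3).round(),'edge dirs',np.degrees(np.arctan2(e[:,1],e[:,0])).round(1))
rep('hex','top',T([(172,68),(244,132),(226,233),(126,268),(50,200),(72,100)]),.004)
rep('square','top',T([(37,333),(202,296),(234,466),(66,503)]),.004)
rep('square','side',Sd([(66,133),(207,85),(270,172),(128,223)]),.004)
rep('oblong','top',T([(286,328),(405,318),(433,523),(311,545)]),.004)
rep('oblong','side',Sd([(66,288),(258,233),(296,305),(102,368)]),.004)
rep('spare','top',T([(602,260),(710,435),(508,442)]),.004)
rep('spare','side',Sd([(202,398),(403,433),(247,553)]),.004)
rep('round','top',T([(276,133),(372,38),(468,133),(372,228)]),.004)
rep('timer','top',T([(99,106),(214,112),(204,230),(86,220)]),.018)
rep('timer','side',Sd([(325,73),(428,63),(440,140),(338,152)]),.018)
E
python3 m2.py
```

```text
hex top [0.5589 0.3275] edges mm [53. 55. 56. 56. 55. 56.] edge dirs [-132.7  170.6  108.3   47.7  -10.9  -73.1]
square top [0.4355 0.3324] edges mm [88. 91. 89. 90.] edge dirs [ -78.6 -168.7  101.    11.1]
square side [0.4351 0.3313] edges mm [88. 86. 86. 87.] edge dirs [  11.5  -78.6 -168.1  102.5]
oblong top [0.4179 0.2153] edges mm [ 63. 107.  64. 113.] edge dirs [ -86.6 -172.5   98.8    6.9]
oblong side [0.4174 0.2138] edges mm [109.  61. 109.  65.] edge dirs [   6.1  -84.1 -171.8   96.2]
spare top [0.4404 0.0856] edges mm [108. 105. 107.] edge dirs [-149.8   90.6  -28.4]
spare side [0.4421 0.0844] edges mm [107. 108. 108.] edge dirs [ -30.4 -149.9   89.2]
round top [0.5743 0.2081] edges mm [72. 74. 72. 73.] edge dirs [ -45.3 -136.2  134.2   44.3]
timer top [0.556 0.322] edges mm [61. 63. 62. 61.] edge dirs [-94.5 175.9  83.7  -5.2]
timer side [0.5572 0.3172] edges mm [59. 68. 57. 69.] edge dirs [  -8.8 -100.3  172.8   81.6]
```

```bash
cat > go.py <<'E'
import sys
from h import *
# usage: go.py x,y,z,theta ...  -> rows from present pose
s=monitor.read_state(); R=cv2.Rodrigues(np.array(s['eef_rot'],float))[0]; p=np.array(s['tcp_pos'])
th=np.degrees(np.arctan2(R[1,1],R[0,1])); print('t',round(s['time'],2),'tcp',p.round(4),'theta',th.round(1),'gap',round(s['finger_gap'],4),'grip',round(s['grasp_force'],1),'F',np.round(s['force'],1),'tilt',R[:,2].round(3))
for a in sys.argv[1:]:
    w=np.array(a.split(','),float); d=R.T@(w[:3]-p); t=-((w[3]-th+90)%180-90)
    print(a,'->',(d/.8).round(4),round(t/90,4),'dist mm',round(np.linalg.norm(d)*1e3),'turn',round(t,1))
E
python3 go.py .36,.32,.2,67 .5755,.2109,.12,67 .5755,.2109,.006,67
```

```text
t 0.1 tcp [0.201  0.591  0.2302] theta 71.2 gap 0.0858 grip 0.0 F [-0.1  0.1 -0.8] tilt [-0.001 -0.002 -1.   ]
.36,.32,.2,67 -> [-0.2973 -0.2567  0.0382] 0.0469 dist mm 316 turn 4.2
.5755,.2109,.12,67 -> [-0.5963 -0.2988  0.1382] 0.0469 dist mm 545 turn 4.2
.5755,.2109,.006,67 -> [-0.5963 -0.2985  0.2807] 0.0469 dist mm 579 turn 4.2
```

move_arm(increments=[[-0.297,-0.257,0.038,0.047,1],[-0.297,-0.257,0.038,0.047,1],[-0.297,-0.257,0.038,0.047,1],[-0.297,-0.257,0.038,0.047,1],[-0.297,-0.257,0.038,0.047,1],[-0.297,-0.257,0.038,0.047,1],[-0.297,-0.257,0.038,0.047,1],[-0.297,-0.257,0.038,0.047,1],[-0.297,-0.257,0.038,0.047,1],[-0.297,-0.257,0.038,0.047,1]])

```text
time: 1.1
tcp_pos: [0.3596, 0.3215, 0.2009]
eef_rot: [-0.625, -3.078, -0.001]
force: [1.3, 0.2, 0.9]
finger_gap: 0.0853
grasp_force: 0.0
```

```bash
python3 go.py .5755,.2109,.12,67 .5755,.2109,.006,67
```

```text
t 1.1 tcp [0.3596 0.3215 0.2009] theta 67.0 gap 0.0853 grip 0.0 F [1.3 0.2 0.9] tilt [-0.     0.001 -1.   ]
.5755,.2109,.12,67 -> [-0.3025 -0.0221  0.101 ] 0.0005 dist mm 256 turn 0.0
.5755,.2109,.006,67 -> [-0.3025 -0.0222  0.2435] 0.0005 dist mm 311 turn 0.0
```

move_arm(increments=[[-0.3025,-0.022,0.101,0,1],[-0.3025,-0.022,0.101,0,1],[-0.3025,-0.022,0.101,0,1],[-0.3025,-0.022,0.101,0,1],[-0.3025,-0.022,0.101,0,1],[-0.3025,-0.022,0.101,0,1],[-0.3025,-0.022,0.15,0,1],[-0.3025,-0.022,0.18,0,1],[-0.3025,-0.022,0.18,0,1],[-0.3025,-0.022,0.18,0,1]])

```text
time: 2.1
tcp_pos: [0.5751, 0.2111, 0.0568]
eef_rot: [-0.624, -3.078, 0.0]
force: [0.3, -0.1, 0.2]
finger_gap: 0.0853
grasp_force: 0.0
```

```bash
python3 go.py .5755,.2109,.006,67
python3 - <<'E'
from h import *
im=snap('top','t1.png')[110:260,125:325]
cv2.imwrite('pics/t1c.png',cv2.resize(im[:,:,::-1],None,fx=4,fy=4,interpolation=cv2.INTER_CUBIC))
E
```

```text
t 2.1 tcp [0.5751 0.2111 0.0568] theta 67.1 gap 0.0853 grip 0.0 F [ 0.3 -0.1  0.2] tilt [-0.001 -0.    -1.   ]
.5755,.2109,.006,67 -> [-0.0006 -0.      0.0635] 0.001 dist mm 51 turn 0.1
```

View pics/t1c.png

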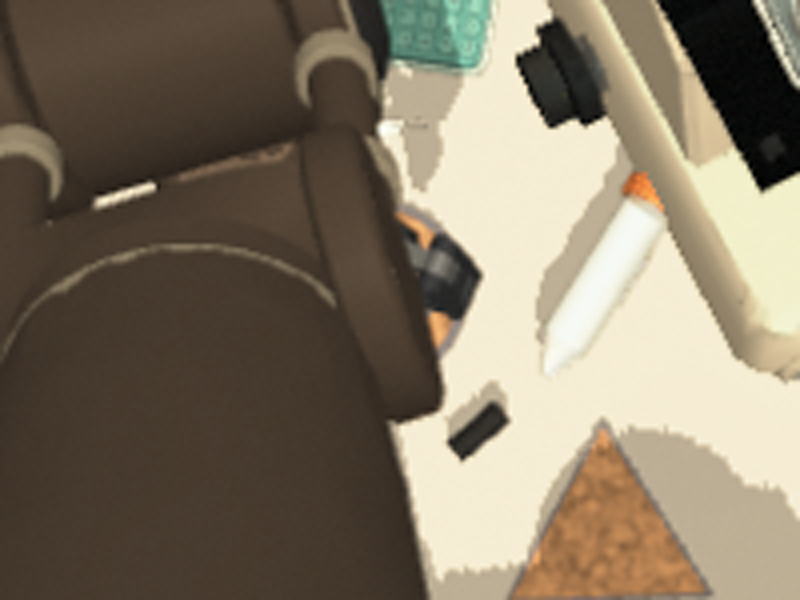

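The arm hides the scene from above; only a finger by the weight shows, at about (238,180) in the full frame. I go on by measurement: descend and close.

move_arm(increments=[[0,0,0.03,0,1],[0,0,0.0635,0,1],[0,0,0.0635,0,1],[0,0,0.0635,0,0],[0,0,0.0635,0,0],[0,0,0.0635,0,0],[0,0,0.0635,0,0],[0,0,0.0635,0,0],[0,0,0.0635,0,0],[0,0,0.0635,0,0]])

```text
time: 3.15
tcp_pos: [0.578, 0.2104, 0.0085]
eef_rot: [0.626, 3.075, 0.003]
force: [0.0, 0.5, 6.4]
finger_gap: 0.0428
grasp_force: 63.9
```

```bash
python3 go.py .5755,.2109,.08,67 .441,.085,.08,67 .441,.085,.009,67
```

```text
t 3.15 tcp [0.578  0.2104 0.0085] theta 67.0 gap 0.0428 grip 63.9 F [0.  0.5 6.4] tilt [ 0.004  0.001 -1.   ]
.5755,.2109,.08,67 -> [ 0.0028 -0.0004 -0.0893] -0.0001 dist mm 72 turn -0.0
.441,.085,.08,67 -> [ 0.096  -0.211  -0.0902] -0.0001 dist mm 199 turn -0.0
.441,.085,.009,67 -> [ 0.0963 -0.2112 -0.0015] -0.0001 dist mm 186 turn -0.0
```

move_arm(increments=[[0,0,-0.03,0,0],[0,0,-0.09,0,0],[0,0,-0.09,0,0],[0.03,-0.06,-0.09,0,0],[0.06,-0.12,-0.09,0,0],[0.08,-0.17,-0.09,0,0],[0.096,-0.211,-0.09,0,0],[0.096,-0.211,-0.09,0,0],[0.096,-0.211,-0.09,0,0],[0.096,-0.211,-0.09,0,0]])

```text
time: 4.15
tcp_pos: [0.4407, 0.0848, 0.0785]
eef_rot: [0.626, 3.076, 0.001]
force: [0.7, 0.1, -1.9]
finger_gap: 0.0425
grasp_force: 63.0
```

```bash
python3 go.py .441,.085,.01,67
```

```text
t 4.15 tcp [0.4407 0.0848 0.0785] theta 67.0 gap 0.0425 grip 63.0 F [ 0.7  0.1 -1.9] tilt [ 0.002  0.    -1.   ]
.441,.085,.01,67 -> [-0.0001  0.0002  0.0857] -0.0002 dist mm 69 turn -0.0
```

move_arm(increments=[[0,0,0.03,0,0],[0,0,0.065,0,0],[0,0,0.08,0,0],[0,0,0.0865,0,0],[0,0,0.0865,0,0],[0,0,0.0865,0,1],[0,0,0.0865,0,1],[0,0,0.0865,0,1],[0,0,0.0865,0,1],[0,0,0.0865,0,1]])

```text
time: 5.15
tcp_pos: [0.4394, 0.0844, 0.0091]
eef_rot: [0.627, 3.078, 0.0]
force: [0.6, 0.1, -0.0]
finger_gap: 0.0856
grasp_force: 0.0
```

```bash
python3 go.py .441,.085,.1,67 .412,.211,.1,30 .412,.211,.012,30
```

```text
t 5.15 tcp [0.4394 0.0844 0.0091] theta 67.0 gap 0.0856 grip 0.0 F [ 0.6  0.1 -0. ] tilt [ 0.  0. -1.]
.441,.085,.1,67 -> [-0.0016  0.0015 -0.1137] -0.0002 dist mm 91 turn -0.0
.412,.211,.1,30 -> [ 0.0933  0.1323 -0.1137] 0.4109 dist mm 158 turn 37.0
.412,.211,.012,30 -> [ 0.0934  0.1322 -0.0037] 0.4109 dist mm 130 turn 37.0
```

move_arm(increments=[[0,0,-0.06,0,1],[0,0,-0.114,0,1],[0,0,-0.114,0,1],[0.093,0.132,-0.114,0.407,1],[0.093,0.132,-0.114,0.407,1],[0.093,0.132,-0.114,0.407,1],[0.093,0.132,-0.114,0.407,1],[0.093,0.132,-0.114,0.407,1],[0.093,0.132,-0.07,0.407,1],[0.093,0.132,-0.07,0.407,1]])

```text
time: 6.15
tcp_pos: [0.4078, 0.2093, 0.0612]
eef_rot: [-1.559, -2.721, 0.012]
force: [-1.2, 0.6, -0.6]
finger_gap: 0.0852
grasp_force: 0.0
```

```bash
python3 go.py .412,.211,.012,30.4
python3 - <<'E'
from h import *
a=snap('top','t2.png');b=snap('side','s2.png')
f=lambda im,x,y,w,h:cv2.resize(im[y:y+h,x:x+w,::-1],(400,400),interpolation=cv2.INTER_CUBIC)
cv2.imwrite('pics/t2c.png',np.hstack([f(a,200,180,120,120),f(b,185,130,120,120)]))
E
```

```text
t 6.15 tcp [0.4078 0.2093 0.0612] theta 30.4 gap 0.0852 grip 0.0 F [-1.2  0.6 -0.6] tilt [-0.009 -0.003 -1.   ]
.412,.211,.012,30.4 -> [-0.0008  0.0062  0.0615] -0.0001 dist mm 49 turn -0.0
```

View pics/t2c.png

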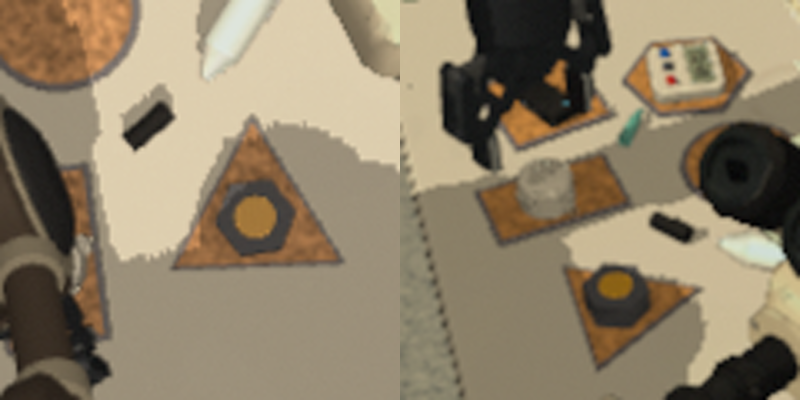

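The weight stands upright in the middle of the spare pad, at about (277,245) in the top view; the gripper is over the counter. I descend partway and re-check the settled pose.

move_arm(increments=[[0,0,0.02,0,1],[0,0,0.03,0,1],[0,0,0.03,0,1],[0,0,0.03,0,1],[0,0,0.03,0,1],[0,0,0.03,0,1],[0,0,0.03,0,1],[0,0,0.03,0,1],[0,0,0.03,0,1],[0,0,0.03,0,1]])

```text
time: 7.25
tcp_pos: [0.412, 0.2107, 0.0409]
eef_rot: [1.562, 2.726, 0.0]
force: [-0.0, -0.1, 0.0]
finger_gap: 0.0856
grasp_force: 0.0
```

```bash
python3 go.py .412,.211,.012,30.4
```

```text
t 7.25 tcp [0.412  0.2107 0.0409] theta 30.4 gap 0.0856 grip 0.0 F [-0.  -0.1  0. ] tilt [ 0.  0. -1.]
.412,.211,.012,30.4 -> [0.0003 0.0002 0.0361] -0.0004 dist mm 29 turn -0.0
```

move_arm(increments=[[0,0,0.018,0,1],[0,0,0.036,0,1],[0,0,0.036,0,1],[0,0,0.036,0,1],[0,0,0.036,0,0],[0,0,0.036,0,0],[0,0,0.036,0,0],[0,0,0.036,0,0],[0,0,0.036,0,0],[0,0,0.036,0,0]])

```text
time: 8.25
tcp_pos: [0.4128, 0.211, 0.0131]
eef_rot: [1.562, 2.725, 0.002]
force: [-1.8, -0.1, 5.2]
finger_gap: 0.0432
grasp_force: 60.5
```

```bash
python3 go.py .412,.211,.08,30.4 .5745,.2085,.08,30.4 .5745,.2085,.012,30.4
```

```text
t 8.25 tcp [0.4128 0.211  0.0131] theta 30.4 gap 0.0432 grip 60.5 F [-1.8 -0.1  5.2] tilt [ 0.001  0.001 -1.   ]
.412,.211,.08,30.4 -> [ 0.0005 -0.0008 -0.0836] -0.0005 dist mm 67 turn -0.0
.5745,.2085,.08,30.4 -> [-0.1049  0.1729 -0.0833] -0.0005 dist mm 175 turn -0.0
.5745,.2085,.012,30.4 -> [-0.1049  0.1728  0.0017] -0.0005 dist mm 162 turn -0.0
```

move_arm(increments=[[0,0,-0.03,0,0],[0,0,-0.085,0,0],[0,0,-0.085,0,0],[-0.03,0.05,-0.085,0,0],[-0.06,0.1,-0.085,0,0],[-0.085,0.14,-0.085,0,0],[-0.1054,0.1737,-0.085,0,0],[-0.1054,0.1737,-0.085,0,0],[-0.1054,0.1737,-0.085,0,0],[-0.1054,0.1737,-0.085,0,0]])

```text
time: 9.25
tcp_pos: [0.5724, 0.2079, 0.0788]
eef_rot: [-1.561, -2.723, 0.004]
force: [0.2, -0.5, -2.0]
finger_gap: 0.0429
grasp_force: 61.4
```

```bash
python3 go.py .5745,.2085,.013,30.4
```

```text
t 9.25 tcp [0.5724 0.2079 0.0788] theta 30.4 gap 0.0429 grip 61.4 F [ 0.2 -0.5 -2. ] tilt [-0.003 -0.001 -1.   ]
.5745,.2085,.013,30.4 -> [-0.0007  0.003   0.0822] -0.0003 dist mm 66 turn -0.0
```

move_arm(increments=[[0,0,0.03,0,0],[0,0,0.06,0,0],[0,0,0.075,0,0],[0,0,0.0838,0,0],[0,0,0.0838,0,0],[0,0,0.0838,0,0],[0,0,0.0838,0,1],[0,0,0.0838,0,1],[0,0,0.0838,0,1],[0,0,0.0838,0,1]])

```text
time: 10.25
tcp_pos: [0.5747, 0.2082, 0.0132]
eef_rot: [1.562, 2.725, 0.0]
force: [-0.0, 0.4, -0.9]
finger_gap: 0.0853
grasp_force: 0.0
```

```bash
python3 go.py .5745,.2085,.1,30.4 .4365,.3237,.1,25.7 .4365,.3237,.008,25.7
```

```text
t 10.25 tcp [0.5747 0.2082 0.0132] theta 30.4 gap 0.0853 grip 0.0 F [-0.   0.4 -0.9] tilt [ 0.  0. -1.]
.5745,.2085,.1,30.4 -> [ 0.0004  0.     -0.1085] -0.0005 dist mm 87 turn -0.0
.4365,.3237,.1,25.7 -> [ 0.2118 -0.076  -0.1086] 0.0517 dist mm 200 turn 4.7
.4365,.3237,.008,25.7 -> [ 0.2119 -0.0761  0.0064] 0.0517 dist mm 180 turn 4.7
```

move_arm(increments=[[0,0,-0.06,0,1],[0,0,-0.1085,0,1],[0,0,-0.1085,0,1],[0.212,-0.076,-0.1085,0.052,1],[0.212,-0.076,-0.1085,0.052,1],[0.212,-0.076,-0.1085,0.052,1],[0.212,-0.076,-0.1085,0.052,1],[0.212,-0.076,-0.1085,0.052,1],[0.212,-0.076,-0.07,0.052,1],[0.212,-0.076,-0.06,0.052,1]])

```text
time: 11.25
tcp_pos: [0.4347, 0.3224, 0.0586]
eef_rot: [-1.671, -2.659, 0.007]
force: [-0.1, -0.7, -0.8]
finger_gap: 0.0852
grasp_force: 0.0
```

```bash
python3 go.py .4365,.3237,.008,25.7
python3 - <<'E'
from h import *
a=snap('top','t3.png')
f=lambda im,x,y,w,h:cv2.resize(im[y:y+h,x:x+w,::-1],(800,600),interpolation=cv2.INTER_CUBIC)
cv2.imwrite('pics/t3c.png',f(a,130,150,160,120))
E
```

```text
t 11.25 tcp [0.4347 0.3224 0.0586] theta 25.7 gap 0.0852 grip 0.0 F [-0.1 -0.7 -0.8] tilt [-0.004 -0.003 -1.   ]
.4365,.3237,.008,25.7 -> [0.0005 0.003  0.0633] 0.0 dist mm 51 turn 0.0
```

View pics/t3c.png

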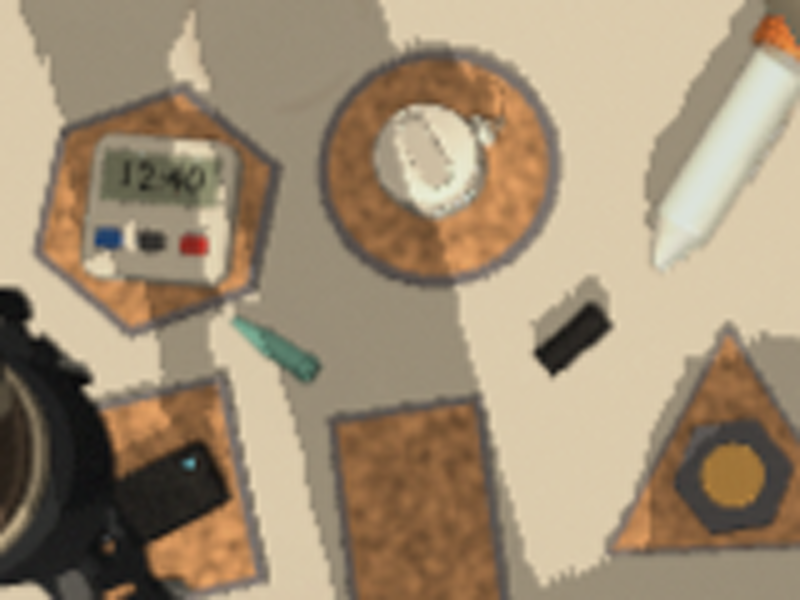

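The counter stands upright on the round pad with its drum at about (216,182); the offset matches the parallax, and I will measure it later. The reader is clear for the grasp and the oblong pad is empty.

move_arm(increments=[[0,0,0.02,0,1],[0,0,0.03,0,1],[0,0,0.045,0,1],[0,0,0.0625,0,1],[0,0,0.0625,0,1],[0,0,0.0625,0,0],[0,0,0.0625,0,0],[0,0,0.0625,0,0],[0,0,0.0625,0,0],[0,0,0.0625,0,0]])

```text
time: 12.3
tcp_pos: [0.4372, 0.3244, 0.0121]
eef_rot: [1.672, 2.659, 0.003]
force: [0.4, -0.6, 2.6]
finger_gap: 0.0271
grasp_force: 59.4
```

```bash
python3 go.py .4365,.3237,.08,25.7 .4249,.2159,.08,97 .4249,.2159,.009,97
```

```text
t 12.3 tcp [0.4372 0.3244 0.0121] theta 25.7 gap 0.0271 grip 59.4 F [ 0.4 -0.6  2.6] tilt [ 0.002  0.001 -1.   ]
.4365,.3237,.08,25.7 -> [-0.0004 -0.001  -0.0849] -0.0002 dist mm 68 turn -0.0
.4249,.2159,.08,97 -> [-0.1155 -0.0725 -0.0851] -0.7924 dist mm 129 turn -71.3
.4249,.2159,.009,97 -> [-0.1155 -0.0727  0.0036] -0.7924 dist mm 109 turn -71.3
```

move_arm(increments=[[0,0,-0.03,0,0],[0,0,-0.085,0,0],[-0.03,-0.02,-0.085,-0.09,0],[-0.06,-0.04,-0.085,-0.18,0],[-0.09,-0.06,-0.085,-0.27,0],[-0.1151,-0.0715,-0.085,-0.36,0],[-0.1151,-0.0715,-0.085,-0.45,0],[-0.1151,-0.0715,-0.085,-0.54,0],[-0.1151,-0.0715,-0.085,-0.63,0],[-0.1151,-0.0715,-0.085,-0.72,0]])

```text
time: 13.3
tcp_pos: [0.4246, 0.2159, 0.0792]
eef_rot: [-0.022, 3.141, 0.0]
force: [0.8, 0.3, 0.1]
finger_gap: 0.0274
grasp_force: 59.2
```

move_arm(increments=[[0,0,0,-0.072,0],[0,0,0,-0.072,0],[0,0,0,-0.072,0],[0,0,0,-0.072,0],[0,0,0,-0.072,0],[0,0,0,-0.072,0],[0,0,0,-0.072,0],[0,0,0,-0.072,0],[0,0,0,-0.072,0],[0,0,0,-0.072,0]])

```text
time: 14.3
tcp_pos: [0.4247, 0.216, 0.079]
eef_rot: [0.19, -3.136, 0.0]
force: [0.3, 0.4, -0.1]
finger_gap: 0.0271
grasp_force: 59.2
```

```bash
python3 go.py .4249,.2159,.0125,97
```

```text
t 14.3 tcp [0.4247 0.216  0.079 ] theta 97.0 gap 0.0271 grip 59.2 F [ 0.3  0.4 -0.1] tilt [-0. -0. -1.]
.4249,.2159,.0125,97 -> [-0.0003 -0.0002  0.0831] -0.0005 dist mm 67 turn -0.0
```

move_arm(increments=[[0,0,0.03,0,0],[0,0,0.06,0,0],[0,0,0.075,0,0],[0,0,0.0835,0,0],[0,0,0.0835,0,0],[0,0,0.0835,0,0],[0,0,0.0835,0,1],[0,0,0.0835,0,1],[0,0,0.0835,0,1],[0,0,0.0835,0,1]])

```text
time: 15.3
tcp_pos: [0.4248, 0.216, 0.0123]
eef_rot: [-0.191, 3.136, 0.0]
force: [-0.3, 0.4, -0.2]
finger_gap: 0.083
grasp_force: 0.0
```

```bash
python3 go.py .4249,.2159,.1,97 .556,.3215,.1,85 .556,.3215,.006,85
```

```text
t 15.3 tcp [0.4248 0.216  0.0123] theta 97.0 gap 0.083 grip 0.0 F [-0.3  0.4 -0.2] tilt [ 0.  0. -1.]
.4249,.2159,.1,97 -> [-0.0002 -0.0002 -0.1096] -0.0005 dist mm 88 turn -0.0
.556,.3215,.1,85 -> [-0.1788  0.111  -0.1095] 0.1329 dist mm 190 turn 12.0
.556,.3215,.006,85 -> [-0.1788  0.111   0.008 ] 0.1329 dist mm 168 turn 12.0
```

move_arm(increments=[[0,0,-0.06,0,1],[0,0,-0.1095,0,1],[0,0,-0.1095,0,1],[-0.1788,0.111,-0.1095,0.133,1],[-0.1788,0.111,-0.1095,0.133,1],[-0.1788,0.111,-0.1095,0.133,1],[-0.1788,0.111,-0.1095,0.133,1],[-0.1788,0.111,-0.08,0.133,1],[-0.1788,0.111,-0.05,0.133,1],[-0.1788,0.111,-0.05,0.133,1]])

```text
time: 16.3
tcp_pos: [0.5521, 0.3197, 0.0473]
eef_rot: [-0.137, -3.13, 0.007]
force: [-0.6, 0.3, -0.2]
finger_gap: 0.0853
grasp_force: 0.0
```

move_arm(increments=[[0,0,0,0,1],[0,0,0,0,1],[0,0,0.02,0,1],[0,0,0.04,0,1],[0,0,0.058,0,1],[0,0,0.058,0,0],[0,0,0.058,0,0],[0,0,0.058,0,0],[0,0,0.058,0,0],[0,0,0.058,0,0]])

```text
time: 17.3
tcp_pos: [0.5562, 0.3216, 0.0062]
eef_rot: [0.137, 3.138, 0.0]
force: [-0.0, -0.6, 0.2]
finger_gap: 0.0601
grasp_force: 65.5
```

```bash
python3 go.py .4355,.332,.08,101 .4355,.332,.008,101
```

```text
t 17.3 tcp [0.5562 0.3216 0.0062] theta 85.0 gap 0.0601 grip 65.5 F [-0.  -0.6  0.2] tilt [ 0.001  0.    -1.   ]
.4355,.332,.08,101 -> [ 0.1513 -0.0002 -0.0924] -0.1779 dist mm 142 turn -16.0
.4355,.332,.008,101 -> [ 0.1514 -0.0002 -0.0024] -0.1779 dist mm 121 turn -16.0
```

move_arm(increments=[[0,0,-0.03,0,0],[0,0,-0.0925,0,0],[0,0,-0.0925,0,0],[0.05,0,-0.0925,-0.08,0],[0.1,0,-0.0925,-0.15,0],[0.15,0,-0.0925,-0.178,0],[0.1513,0,-0.0925,-0.178,0],[0.1513,0,-0.0925,-0.178,0],[0.1513,0,-0.0925,-0.178,0],[0.1513,0,-0.0925,-0.178,0]])

```text
time: 18.3
tcp_pos: [0.4371, 0.3324, 0.0803]
eef_rot: [-0.3, 3.125, 0.001]
force: [0.2, -0.5, -0.2]
finger_gap: 0.0597
grasp_force: 65.6
```

```bash
python3 go.py .4355,.332,.0065,101
python3 - <<'E'
from h import *
a=snap('top','t4.png');b=snap('side','s4.png')
f=lambda im,x,y,w,h:cv2.resize(im[y:y+h,x:x+w,::-1],(400,400),interpolation=cv2.INTER_CUBIC)
cv2.imwrite('pics/t4c.png',np.hstack([f(a,130,160,120,120),f(b,185,120,120,120)]))
E
```

```text
t 18.3 tcp [0.4371 0.3324 0.0803] theta 100.9 gap 0.0597 grip 65.6 F [ 0.2 -0.5 -0.2] tilt [ 0.002  0.001 -1.   ]
.4355,.332,.0065,101 -> [ 0.0023 -0.0002  0.0923] -0.0006 dist mm 74 turn -0.1
```

View pics/t4c.png

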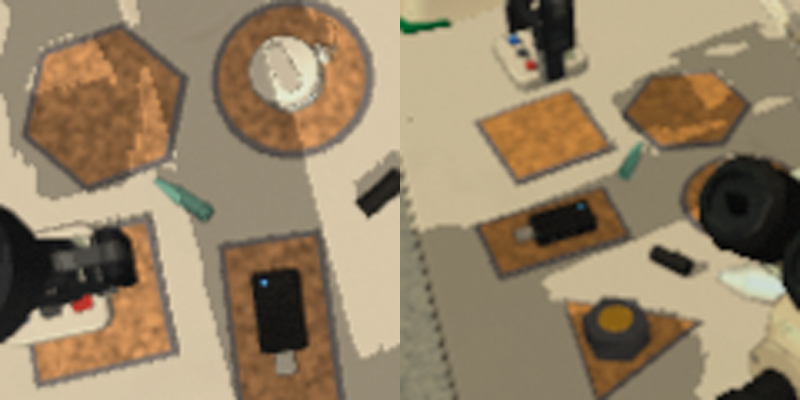

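The timer is held level over the empty square pad, and the reader lies along the oblong pad at about (214,253). Lower and release.

move_arm(increments=[[0,0,0.03,0,0],[0,0,0.06,0,0],[0,0,0.08,0,0],[0,0,0.092,0,0],[0,0,0.092,0,0],[0,0,0.092,0,0],[0,0,0.092,0,1],[0,0,0.092,0,1],[0,0,0.092,0,1],[0,0,0.092,0,1]])

```text
time: 19.4
tcp_pos: [0.4355, 0.3322, 0.0065]
eef_rot: [-0.301, 3.127, 0.0]
force: [0.0, -0.3, -0.4]
finger_gap: 0.0854
grasp_force: 0.0
```

```bash
python3 go.py .4355,.332,.1,101 .4394,.0844,.1,67 .4394,.0844,.006,67
```

```text
t 19.4 tcp [0.4355 0.3322 0.0065] theta 101.0 gap 0.0854 grip 0.0 F [ 0.  -0.3 -0.4] tilt [ 0.001  0.    -1.   ]
.4355,.332,.1,101 -> [ 0.     -0.0002 -0.1168] 0.0001 dist mm 93 turn 0.0
.4394,.0844,.1,67 -> [ 0.0544 -0.3049 -0.1169] 0.3779 dist mm 265 turn 34.0
.4394,.0844,.006,67 -> [ 0.0544 -0.305   0.0006] 0.3779 dist mm 248 turn 34.0
```

Run:
```python
from fit import *
im=cv2.imread('pics/t4.png')[:,:,::-1]
dk=lambda h:(h[...,2]<105)&(h[...,1]<70)
fit('top',im,'weight',dk,[.4394,.0844,.65],.004,rmax=17)
fit('top',im,'reader',dark,[.418,.215,1.69],.004,rmax=20)
fit('top',im,'drum',grey,[.5745,.2085,0],.004,rmax=14,op=31)
fit('top',im,'round_pad',cork,[.5745,.2085,0],0,amin=5000,scale=.06,rmax=31)
```

```text
top weight [0.4383 0.0856] yaw deg 39.1 err frac 0.094
top reader [0.4184 0.215 ] yaw deg 97.5 err frac 0.06
top drum [0.5742 0.2093] yaw deg -14.2 err frac 0.128
top round_pad [0.5753 0.2084] yaw deg -10.1 err frac 0.114
```

move_arm(increments=[[0,0,-0.06,0,1],[0,0,-0.117,0,1],[0,0,-0.117,0,1],[0.0544,-0.305,-0.117,0.378,1],[0.0544,-0.305,-0.117,0.378,1],[0.0544,-0.305,-0.117,0.378,1],[0.0544,-0.305,-0.117,0.378,1],[0.0544,-0.305,-0.117,0.378,1],[0.0544,-0.305,-0.117,0.378,1],[0.0544,-0.305,-0.09,0.378,1]])

```text
time: 20.4
tcp_pos: [0.4423, 0.0831, 0.0803]
eef_rot: [0.632, 3.071, 0.004]
force: [1.2, -0.3, 0.1]
finger_gap: 0.0853
grasp_force: 0.0
```

Everything so far is centred to about 1 mm. Now pick the weight off the spare pad.

```bash
python3 go.py .439,.085,.007,67
```

```text
t 20.4 tcp [0.4423 0.0831 0.0803] theta 66.8 gap 0.0853 grip 0.0 F [ 1.2 -0.3  0.1] tilt [ 0.007  0.001 -1.   ]
.439,.085,.007,67 -> [0.0053 0.0002 0.0916] -0.0027 dist mm 73 turn -0.2
```

move_arm(increments=[[0,0,0,0,1],[0,0,0.02,0,1],[0,0,0.05,0,1],[0,0,0.08,0,1],[0,0,0.09,0,1],[0,0,0.09,0,0],[0,0,0.09,0,0],[0,0,0.09,0,0],[0,0,0.09,0,0],[0,0,0.09,0,0]])

```text
time: 21.4
tcp_pos: [0.4409, 0.0846, 0.0077]
eef_rot: [0.626, 3.075, 0.002]
force: [-0.5, 1.0, 5.8]
finger_gap: 0.0426
grasp_force: 62.9
```

```bash
python3 go.py .42,.15,.09,78.5 .559,.3275,.09,78.5
```

```text
t 21.4 tcp [0.4409 0.0846 0.0077] theta 67.0 gap 0.0426 grip 62.9 F [-0.5  1.   5.8] tilt [ 0.003  0.001 -1.   ]
.42,.15,.09,78.5 -> [ 0.0557  0.0652 -0.1029] -0.128 dist mm 107 turn -11.5
.559,.3275,.09,78.5 -> [-0.0174  0.3374 -0.1022] -0.128 dist mm 282 turn -11.5
```

move_arm(increments=[[0,0,-0.03,0,0],[0,0,-0.09,0,0],[0,0,-0.102,0,0],[0,0.06,-0.102,-0.03,0],[-0.005,0.12,-0.102,-0.06,0],[-0.01,0.18,-0.102,-0.09,0],[-0.015,0.24,-0.102,-0.128,0],[-0.0191,0.3,-0.102,-0.128,0],[-0.0191,0.3382,-0.102,-0.128,0],[-0.0191,0.3382,-0.102,-0.128,0]])

```text
time: 22.4
tcp_pos: [0.5604, 0.3313, 0.0873]
eef_rot: [0.31, 3.124, 0.004]
force: [-0.2, -1.1, -1.5]
finger_gap: 0.0427
grasp_force: 62.2
```

move_arm(increments=[[0,0,0,0,0],[0,0,0,0,0],[0,0,0,0,0],[0,0,0,0,0],[0,0,0,0,0],[0,0,0,0,0],[0,0,0,0,0],[0,0,0,0,0],[0,0,0,0,0],[0,0,0,0,0]])

```text
time: 23.4
tcp_pos: [0.559, 0.3273, 0.0878]
eef_rot: [-0.314, -3.126, -0.0]
force: [-0.4, 0.0, -2.8]
finger_gap: 0.0427
grasp_force: 62.2
```

```bash
python3 go.py .559,.3275,.0085,78.5
```

```text
t 23.4 tcp [0.559  0.3273 0.0878] theta 78.5 gap 0.0427 grip 62.2 F [-0.4  0.  -2.8] tilt [-0.  0. -1.]
.559,.3275,.0085,78.5 -> [0.0001 0.0002 0.0991] 0.0001 dist mm 79 turn 0.0
```

move_arm(increments=[[0,0,0.03,0,0],[0,0,0.06,0,0],[0,0,0.085,0,0],[0,0,0.0988,0,0],[0,0,0.0988,0,0],[0,0,0.0988,0,0],[0,0,0.0988,0,1],[0,0,0.0988,0,1],[0,0,0.0988,0,1],[0,0,0.0988,0,1]])

```text
time: 24.4
tcp_pos: [0.5594, 0.3275, 0.0093]
eef_rot: [0.314, 3.125, 0.001]
force: [-0.1, -0.5, 0.3]
finger_gap: 0.0853
grasp_force: 0.0
```

```bash
python3 go.py .33,.1,.25,78.5
```

```text
t 24.4 tcp [0.5594 0.3275 0.0093] theta 78.5 gap 0.0853 grip 0.0 F [-0.1 -0.5  0.3] tilt [ 0.001  0.    -1.   ]
.33,.1,.25,78.5 -> [ 0.2242 -0.3356 -0.3013] 0.0001 dist mm 403 turn 0.0
```

move_arm(increments=[[0,0,-0.06,0,1],[0,0,-0.12,0,1],[0,0,-0.18,0,1],[0,0,-0.24,0,1],[0.224,-0.335,-0.3,0,1],[0.224,-0.335,-0.3,0,1],[0.224,-0.335,-0.3,0,1],[0.224,-0.335,-0.3,0,1],[0.224,-0.335,-0.3,0,1],[0.224,-0.335,-0.3,0,1]])

```text
time: 25.4
tcp_pos: [0.3467, 0.1173, 0.2452]
eef_rot: [0.313, 3.125, -0.0]
force: [0.5, -0.2, 1.1]
finger_gap: 0.0853
grasp_force: 0.0
```

move_arm(increments=[[0,0,0,0,1],[0,0,0,0,1],[0,0,0,0,1],[0,0,0,0,1],[0,0,0,0,1],[0,0,0,0,1],[0,0,0,0,1],[0,0,0,0,1],[0,0,0,0,1],[0,0,0,0,1]])

```text
time: 26.4
tcp_pos: [0.3483, 0.1185, 0.2449]
eef_rot: [-0.314, -3.126, 0.0]
force: [0.3, 0.2, 0.4]
finger_gap: 0.0857
grasp_force: 0.0
```

```bash
python3 go.py
python3 - <<'E'
from fit import *
a=snap('top','t5.png');b=snap('side','s5.png')
f=lambda im,x,y,w,h:cv2.resize(im[y:y+h,x:x+w,::-1],(400,400),interpolation=cv2.INTER_CUBIC)
cv2.imwrite('pics/t5c.png',np.hstack([f(a,130,160,120,120),f(b,185,120,120,120)]))
dk=lambda h:(h[...,2]<105)&(h[...,1]<70)
fit('top',a,'weight',dk,[.559,.3275,.65],.004,rmax=17)
fit('top',a,'reader',dark,[.418,.215,1.69],.004,rmax=20)
E
```

```text
t 26.4 tcp [0.3483 0.1185 0.2449] theta 78.5 gap 0.0857 grip 0.0 F [0.3 0.2 0.4] tilt [-0. -0. -1.]
top weight [0.5583 0.3285] yaw deg 53.8 err frac 0.123
top reader [0.4182 0.215 ] yaw deg 96.6 err frac 0.068
```

View pics/t5c.png

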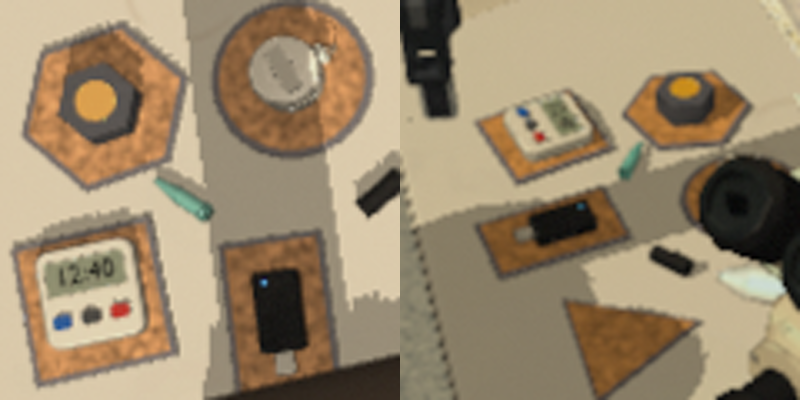

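All four things are upright on their own pads, with the timer at about (158,248) and the weight at about (159,190). The timer looks slightly turned and a little high on its pad, so I measure it.

Run:
```python
from fit import *
a=cv2.imread('pics/t5.png')
im=a[215:280,128:188]; cv2.imwrite('pics/q.png',cv2.resize(im,None,fx=9,fy=9,interpolation=cv2.INTER_CUBIC))
```

```text
(no output)
```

View pics/q.png

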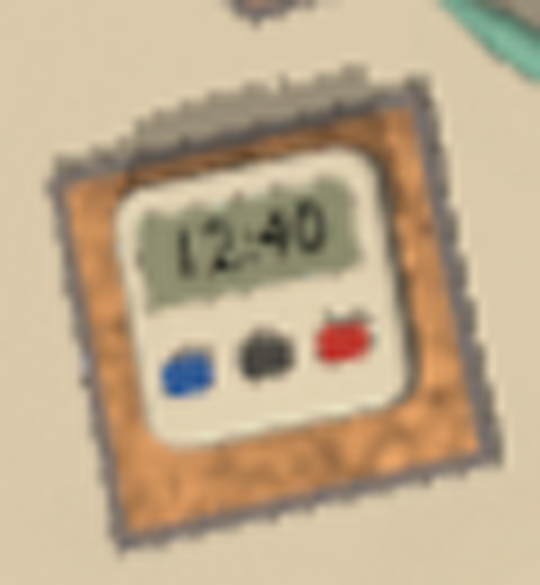

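Run:
```python
from h import *
T=lambda L:(np.array(L)+.5)/9-.5+[128,215]
def rep(nm,px,z):
    P=ray('top',px,z)[:,:2]; e=np.diff(np.r_[P,P[:1]],axis=0)
    print(nm,P.mean(0).round(4),(np.hypot(*e.T)*1e3).round(1),np.degrees(np.arctan2(e[:,1],e[:,0])).round(1))
rep('timer',T([(112,190),(375,146),(415,404),(152,449)]),.018)
rep('pad',T([(52,175),(425,85),(498,458),(120,545)]),.004)
```

```text
timer [0.4386 0.3313] [61.  60.  60.4 60.2] [ -81.8 -170.4   98.3   10.1]
pad [0.4352 0.3331] [89.1 88.9 88.8 87.7] [ -77.7 -168.3  101.6   11.9]
```

The timer sits 3.4 mm off in x and 1.8 mm in y, with about 2.5° of yaw. There is plenty of time, so I regrasp and centre it.

```bash
python3 go.py .4386,.3313,.2,99 .4386,.3313,.07,99
```

```text
t 26.5 tcp [0.3483 0.1184 0.245 ] theta 78.5 gap 0.0852 grip 0.0 F [-0.   0.  -0.9] tilt [ 0.  0. -1.]
.4386,.3313,.2,99 -> [-0.0576  0.2833  0.0562] -0.2277 dist mm 236 turn -20.5
.4386,.3313,.07,99 -> [-0.0576  0.2832  0.2187] -0.2277 dist mm 290 turn -20.5
```

move_arm(increments=[[-0.0576,0.2832,0.056,-0.2277,1],[-0.0576,0.2832,0.056,-0.2277,1],[-0.0576,0.2832,0.056,-0.2277,1],[-0.0576,0.2832,0.056,-0.2277,1],[-0.0576,0.2832,0.056,-0.2277,1],[-0.0576,0.2832,0.1,-0.2277,1],[-0.0576,0.2832,0.16,-0.2277,1],[-0.0576,0.2832,0.2187,-0.2277,1],[-0.0576,0.2832,0.2187,-0.2277,1],[-0.0576,0.2832,0.2187,-0.2277,1]])

```text
time: 27.5
tcp_pos: [0.438, 0.3309, 0.0696]
eef_rot: [0.246, -3.13, 0.002]
force: [0.9, 0.3, 0.9]
finger_gap: 0.0853
grasp_force: 0.0
```

move_arm(increments=[[0,0,0,0,1],[0,0,0,0,1],[0,0,0.03,0,1],[0,0,0.06,0,1],[0,0,0.08,0,1],[0,0,0.08,0,0],[0,0,0.08,0,0],[0,0,0.08,0,0],[0,0,0.08,0,0],[0,0,0.08,0,0]])

```text
time: 28.5
tcp_pos: [0.4398, 0.332, 0.0074]
eef_rot: [-0.246, 3.129, 0.002]
force: [0.1, -0.4, 6.2]
finger_gap: 0.0596
grasp_force: 65.1
```

```bash
python3 go.py .4353,.3328,.012,101.5 .4353,.3328,.0065,101.5
```

```text
t 28.5 tcp [0.4398 0.332  0.0074] theta 99.0 gap 0.0596 grip 65.1 F [ 0.1 -0.4  6.2] tilt [ 0.002  0.002 -1.   ]
.4353,.3328,.012,101.5 -> [ 0.0054  0.0018 -0.0057] -0.0278 dist mm 6 turn -2.5
.4353,.3328,.0065,101.5 -> [0.0054 0.0018 0.0011] -0.0278 dist mm 5 turn -2.5
```

move_arm(increments=[[0,0,-0.005,0,0],[0,0,-0.012,0,0],[0,0,-0.012,0,0],[0.004,0.0025,-0.012,-0.028,0],[0.004,0.0025,-0.012,-0.028,0],[0.004,0.0025,-0.012,-0.028,0],[0.004,0.0025,-0.005,-0.028,0],[0.004,0.0025,-0.001,-0.028,0],[0.004,0.0025,-0.001,-0.028,0],[0.004,0.0025,-0.001,-0.028,0]])

```text
time: 29.5
tcp_pos: [0.4352, 0.3327, 0.0074]
eef_rot: [0.315, -3.125, 0.0]
force: [-2.9, -0.9, 7.7]
finger_gap: 0.0596
grasp_force: 65.4
```

move_arm(increments=[[0,0,0,0,0],[0,0,0,0,1],[0,0,0,0,1],[0,0,0,0,1],[0,0,0,0,1],[0,0,0,0,1],[0,0,-0.05,0,1],[0,0,-0.1,0,1],[0,0,-0.16,0,1],[0,0,-0.22,0,1]])

```text
time: 30.5
tcp_pos: [0.4345, 0.3324, 0.184]
eef_rot: [0.315, -3.125, 0.001]
force: [0.9, 0.9, -0.1]
finger_gap: 0.0855
grasp_force: 0.0
```

```bash
python3 go.py .34,.11,.25,101
```

```text
t 30.5 tcp [0.4345 0.3324 0.184 ] theta 101.5 gap 0.0855 grip 0.0 F [ 0.9  0.9 -0.1] tilt [-0.001 -0.001 -1.   ]
.34,.11,.25,101 -> [ 0.1713 -0.2488 -0.0822] 0.0057 dist mm 250 turn 0.5
```

move_arm(increments=[[0.16,-0.24,-0.08,0,1],[0.16,-0.24,-0.08,0,1],[0.16,-0.24,-0.08,0,1],[0.16,-0.24,-0.08,0,1],[0.16,-0.24,-0.08,0,1],[0.16,-0.24,-0.08,0,1],[0.16,-0.24,-0.08,0,1],[0.16,-0.24,-0.08,0,1],[0.16,-0.24,-0.08,0,1],[0.16,-0.24,-0.08,0,1]])

```text
time: 31.5
tcp_pos: [0.348, 0.1198, 0.2463]
eef_rot: [0.318, -3.124, 0.0]
force: [0.7, -0.0, 0.9]
finger_gap: 0.0855
grasp_force: 0.0
```

Run:
```python
from fit import *
a=snap('top','t6.png')
f=lambda x,y:cv2.resize(a[y:y+65,x:x+60,::-1],None,fx=6.5,fy=9,interpolation=cv2.INTER_CUBIC)
cv2.imwrite('pics/q2.png',np.hstack([cv2.resize(a[y:y+66,x:x+66,::-1],(396,396),interpolation=cv2.INTER_CUBIC) for x,y in((126,214),(128,158))]))
```

```text
(no output)
```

View pics/q2.png

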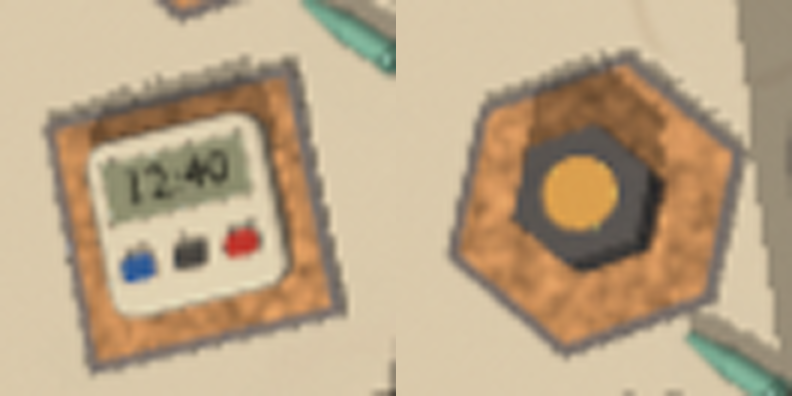

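The timer is now centred and aligned on its pad. The weight's disc at (580,192) in the crop matches its parallax-expected spot (579,190). The gripper is clear of everything.

```bash
python3 -c "
from rig import sign_off; print(sign_off())"
```

```text
the job is handed in; nothing more can be done
None
```

All four things are on the pads of their own outlines, upright and centred to within a few millimetres; I handed the job in at about 31.5 s with the gripper clear.

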